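# Unlock the scrambled-lever safe and dock the takings cassette

## Robot

A 6-joint arm with a two-finger parallel gripper is mounted at the origin on a cart in front of the work surface, level with it; the furniture and walls round the work are solid. World frame = base frame: x ahead of the robot, y to its left, z up, the work surface at z = 0. Lengths are in m, angles in degrees, forces in N, time in s.
With the tool pointing down it reaches from about 0.325 to 0.9 m from the base axis. Payload 6.1 kg.
Tool frame: the origin (TCP) lies between the finger pads; the fingertips stand env.tips_ahead ahead of it and the grasp point (between the pads) is the TCP (env.tips_ahead is the distance from the TCP to the fingertips, in m); z points along the fingers, y is the line along which they close (so a half turn about z gives the same grasp; the last joint's range is limited). The gripper opens to 87 mm and grips with 3 to 60 N. Pads are 19 mm wide; open, the fingers measure 117 mm over their backs; the gripper's body (75 mm by 190 mm) begins 51 mm behind the grasp point.
Start: joints at [68.749, 12.628, 87.462, -0, 79.91, -7.225], TCP at [0.151, 0.606, 0.242] pointing down, gripper open.
Joint ranges: [-170.65, 170.65], [-52.31, 119.04], [5.05, 147.46], [-71.25, 251.25], [11.57, 151.72], [-153.62, 153.62]. Speed limits (degrees/s): [147.25, 147.25, 172.46, 180, 180, 180].

## Interface

Orientations are given as a 3x3 rotation matrix whose columns are the frame's x, y, z axes.
In Python, from station import env, imaging gives the robot as it stands (env), with the cameras (imaging).
- The arm moves only by the shell command python3 shift.py 'ROWS'. ROWS is a JSON list of rows, 1 to 10 of them, each of 7 numbers: the opening from 0.0 (shut) to 1.0 (fully open), then dx, dy, dz in m, then a rotation vector rx, ry, rz in degrees; each row is the pose to reach, as a shift and turn from the pose commanded when the command began, along the tool's axes at that moment; what a row does not reach only later rows make up. A row lasts 1/12 s, in which the tool goes at most 0.0417 m and 7.16 degrees, less where a joint would pass 70% of its speed; a pose out of reach is approached as far as the arm can. The fingers move at their own pace and stop on an object; the grip force is fixed at half the most. Time passes only in rows, so rows that do not move let the fingers close. It prints the time, the measured TCP pose, the force, the opening and the grip force at its end.
- env.observe(): the state, without advancing time (a new reading comes with each control period).
- imaging.camera(name): name is "scene" or "top" or "wrist"; returns the picture (480x640x3 uint8, blue, green, red); there is no depth.
- imaging.camera_params(name): a dict with "camera_matrix" (3x3 intrinsics, pixels), "rvec" (rotation vector, rad) and "tvec" (3), from world to camera coordinates, as OpenCV has them. Camera axes: x right, y down, z forward; pixel columns grow to the right and rows downward; lengths in m; the calibration is good to about 2 mm. A picture is of the moment at which its call begins: read the wrist's pose just before it. camera_params takes no time and is no camera call; for the wrist camera it gives the pose at the moment of the call.
- env.hand_in(): hands the job in; it is judged then, once.
The state is a dict: "time": time; "qpos": joint angles; "qvel": joint speeds; "joint_efforts": joint torques, N m; "eef_pos": TCP position; "tool_rot": TCP orientation; "ft_force": force on the tool from outside, world axes, zero at the start; "ft_torque": the same for the moment, N m; "gripper_width": opening from 0.0 (shut) to 1.0 (fully open); "gripper_force": force on a finger pad.
Only numpy, scipy, OpenCV 4.12 (cv2) and the standard library are available. Lean on these libraries where they do the work, as an engineer would, in place of code of your own. Each camera call takes 0.05 s, during which the arm holds its last target. There are 200 camera calls.

## Task

Take the blue takings cassette off the deposit safe's shutter and stand it on the black mat first. Then throw the safe's three levers fully away from you: they are interlocked in an order that changes every day, so feel which one is free, never force a blocked one, and go on until all three are over; that frees the shutter, which you slide fully open to the left by its red post. Last, take the cassette again by its other two sides, turn it to suit the oblong dock and lower it upright until it sits on the dock's floor, and let go, leaving the glue tin and the tape measure alone.

Things in the scene. Friction and masses are not known exactly. Their poses are not given: they have to be found in the camera images.
- safe: Grey steel deposit safe, fixed, origin on the counter; its x points away from the robot, y to the left. Lever housing in front: x -108 to 0 mm, y +-115, top 82 mm high. Deck behind: x 0 to 140 mm, 90 mm high, with the dock at its right under an aluminium shutter (top 96 mm high).
- dock (a point): Centre of the dock's floor, 66 mm above the counter, at x 70, y -50 mm of the safe. The dock is a well 63 mm along the safe's x, 76 mm along its y, its rim 24 mm above its floor; the cassette fits only with its 68 mm side along the safe's y (either way round).
- lever_bank: The three levers' common frame; origin on the middle pivot (x -55, y 0, 55 mm high on the safe); the others 65 mm left and right. Hidden interlock: one lever is free; throwing it fully (past 0.88 rad) frees a second, that the third, that the shutter; the order differs each time. Over 45 N between fingers and levers counts as forcing: push with closed fingers or grip lightly.
- lever_left (a joint): The left lever's angle, rad: 0 = as found, leaning 0.5 rad to the safe's front (-x); 1.0 = fully thrown, leaning 0.5 rad away. Stays where left. A free one takes about 3 N at its cross-bar; a locked one stops dead at about 0.1 rad (8 mm at the cross-bar). Starts between 0 and 0.05.
- lever_middle (a joint): The middle lever's angle, rad: 0 = as found, leaning 0.5 rad to the safe's front (-x); 1.0 = fully thrown, leaning 0.5 rad away. Stays where left. A free one takes about 3 N at its cross-bar; a locked one stops dead at about 0.1 rad (8 mm at the cross-bar). Starts between 0 and 0.05.
- lever_right (a joint): The right lever's angle, rad: 0 = as found, leaning 0.5 rad to the safe's front (-x); 1.0 = fully thrown, leaning 0.5 rad away. Stays where left. A free one takes about 3 N at its cross-bar; a locked one stops dead at about 0.1 rad (8 mm at the cross-bar). Starts between 0 and 0.05.
- knob_left (a point): Centre of the left lever's black cross-bar, a round bar 18 mm thick and 30 mm long along the safe's y, 85 mm from the lever's pivot on an 11 mm steel rod. It moves with the lever, 82 mm along the safe's x over the whole throw, 130 mm above the counter at both ends and 140 mm half-way.
- knob_middle (a point): Centre of the middle lever's black cross-bar, a round bar 18 mm thick and 30 mm long along the safe's y, 85 mm from the lever's pivot on an 11 mm steel rod. It moves with the lever, 82 mm along the safe's x over the whole throw, 130 mm above the counter at both ends and 140 mm half-way.
- knob_right (a point): Centre of the right lever's black cross-bar, a round bar 18 mm thick and 30 mm long along the safe's y, 85 mm from the lever's pivot on an 11 mm steel rod. It moves with the lever, 82 mm along the safe's x over the whole throw, 130 mm above the counter at both ends and 140 mm half-way.
- shutter (a joint): The shutter's way, m: 0 = closed over the dock, 0.088 = fully open, slid along the safe's +y (left). Locked until all three levers are thrown; then it slides with about 2 N and stays.
- shutter_post (a point): Top of the shutter's upright pull post: a red cylinder 20 mm in diameter (140 to 160 mm above the counter) on a 14 mm steel rod. This point is 160 mm above the counter, 65 mm left of the dock's centre when closed (24 mm left of the left cheek's mid-plane). It moves with the shutter. Grip it along the safe's x.
- cassette: Blue steel takings cassette, loose, about 0.35 kg (0.25 to 0.49), 54 mm along its x, 68 mm along its y, 90 mm high; origin at the centre of its underside. Starts upright on the closed shutter (underside 96 mm above the counter) between the cheeks, its 68 mm side along the safe's x, a quarter turn away from the way it must go into the dock.
- mat: Black rubber mat, fixed, 150 x 150 mm, 3 mm thick, on the counter to the left of the safe; origin at the centre of its underside.
- glue_tin: Bystander: yellow glue tin with black cap, 62 mm across, 84 mm high, right of the safe; origin under its centre.
- tape_measure: Bystander: yellow tape measure, 58x69x29 mm, right of the safe; origin under its centre.
- cheeks (a point): Point midway between the tops of two fixed upright steel cheeks, straight above the dock, 184 mm above the counter. They stand left and right of the dock, 76 mm apart inside, 6 mm thick, 84 mm long along x. No finger fits between cheek and cassette: there it can be gripped only along the safe's x.

How it is judged (in metres and radians):
On the way, in this order (a step that is already met when the one before it is completed fails the run):
1. the cassette stands upright on the mat, released (x of cassette in the frame of mat between -0.07 and 0.07 m and y of cassette in the frame of mat between -0.07 and 0.07 m and z of cassette in the frame of mat below 0.008 m and angle between cassette's own z axis and vertical below 0.08 rad and contact force between the fingers and cassette below 0.1 N and linear speed of cassette below 0.02 m/s), for 0.2 s.
2. all three levers are thrown fully (value of joint each of lever_left, lever_middle, lever_right above 0.88 rad), for 0.1 s.
3. the shutter is slid fully open (value of joint shutter above 0.08 m), for 0.1 s.
At the end, for the whole second after the job is handed in: All three levers are past 0.88 rad, the shutter is open past 80 mm, and the cassette stands upright (within 0.06 rad) and at rest on the dock's floor (underside 60 to 71 mm above the safe's foot), within 9 mm of the dock's centre, its x along the safe's x within 0.15 rad (all of step 2 and horizontal distance between cassette and dock below 0.009 m and z of cassette in the frame of safe between 0.06 and 0.071 m and angle between the x axis of cassette and the x axis of safe, either way round below 0.15 rad and angle between cassette's own z axis and vertical below 0.06 rad and linear speed of cassette below 0.02 m/s and value of joint shutter above 0.08 m and velocity of joint shutter below 0.02 m/s); the robot touches nothing.
It fails at once if a lever is forced (over 45 N between fingers and levers) (contact force between the fingers and lever_bank above 45 N).
It fails at once if the glue tin is moved by more than 30 mm (distance of glue_tin from where it was at the start of the episode above 0.03 m).
It fails at once if the tape measure is moved by more than 30 mm (distance of tape_measure from where it was at the start of the episode above 0.03 m).
It also fails if it takes over 72 s, if anything falls off the work surface, if the arm or the gripper's body presses on something with over 40 N, if the wrist force passes 120 N, or if a joint passes its speed limit or range.

## Working session

There is one attempt and no reset: what is moved stays moved. The work goes in short steps, Python scripts to look and compute and a shell command to move; the robot and the scene stay as the last step left them, time stands still between calls to the robot, and variables do not carry over. Pictures are saved under pics/ and viewed, at most 10 in all, crops included, and the job is handed in when it is done.

```bash
ls; mkdir -p pics; python3 - <<'E'
from station import env, imaging
import cv2,numpy as np
o=env.observe();print(o['time'],o['eef_pos'],np.round(o['tool_rot'],3),env.tips_ahead,o['gripper_width'])
for n in('scene','top'):
    cv2.imwrite(f'pics/{n}0.png',imaging.camera(n));p=imaging.camera_params(n)
    R=cv2.Rodrigues(np.array(p['rvec'],float))[0];print(n,np.round(p['camera_matrix'],1).tolist(),(-R.T@np.array(p['tvec']).ravel()).round(3),R.round(2).tolist())
E
```

```text
pics
shift.py
station.py
0.0 [0.15127043 0.60581092 0.24044596] [[-0.97   0.242 -0.001]
 [ 0.242  0.97  -0.002]
 [ 0.    -0.002 -1.   ]] 0.019 0.9998445919451453
scene [[468.4, 0.0, 324.7], [0.0, 468.4, 236.9], [0.0, 0.0, 1.0]] [ 0.233 -0.735  0.781] [[0.9, -0.43, -0.02], [-0.29, -0.58, -0.76], [0.32, 0.69, -0.65]]
top [[581.4, 0.0, 321.6], [0.0, 581.4, 239.8], [0.0, 0.0, 1.0]] [ 0.295 -0.015  1.578] [[-0.01, -1.0, -0.0], [-0.99, 0.01, -0.16], [0.16, -0.0, -0.99]]
```

View pics/scene0.png

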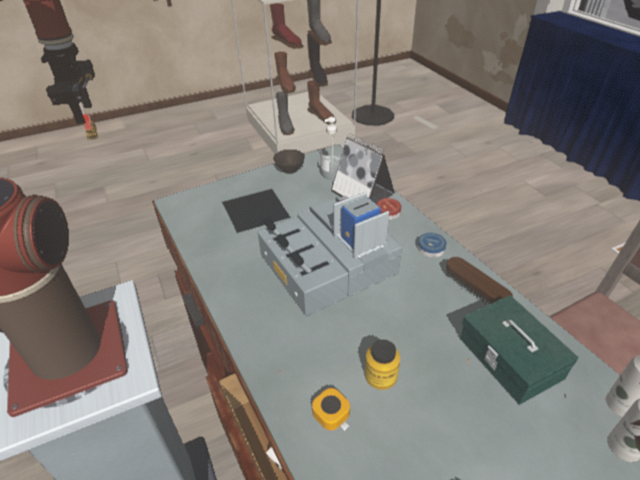

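View pics/top0.png

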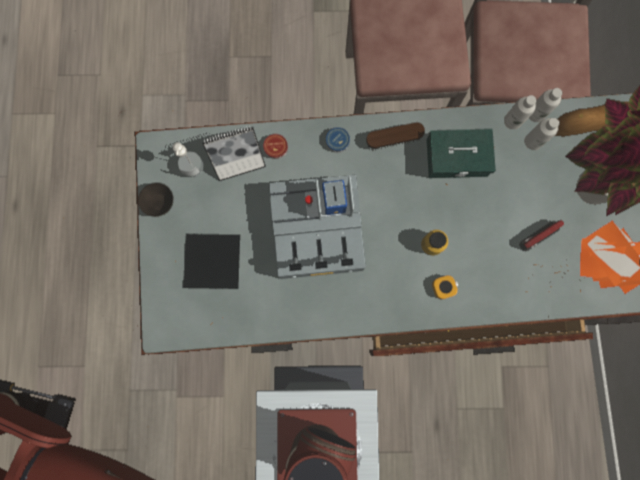

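The scene shows the mat left of the safe (scene ~255,210). In the top view the mat is at ~(212,261), the red post at (309,200), the blue cassette at (335,196), and the lever bars at ~(295,250), (320,247) and (345,244). The tin is at (436,241) and the tape at (445,287). I'll measure these now.

```bash
cat >h.py <<'E'
import cv2,numpy as np
from station import env, imaging
def ray(n,uv):
    p=imaging.camera_params(n);K=np.array(p['camera_matrix'],float);R=cv2.Rodrigues(np.array(p['rvec'],float))[0]
    c=-R.T@np.array(p['tvec'],float).ravel();d=R.T@np.linalg.inv(K)@[uv[0],uv[1],1.]
    return c,d
def onz(n,uv,z):
    c,d=ray(n,uv);return c+d*(z-c[2])/d[2]
def proj(n,X):
    p=imaging.camera_params(n)
    return cv2.projectPoints(np.array(X,float).reshape(-1,3),np.array(p['rvec'],float),np.array(p['tvec'],float),np.array(p['camera_matrix'],float),None)[0].reshape(-1,2)
def blobs(m,amin=20):
    m=m.astype(np.uint8);n,l,s,c=cv2.connectedComponentsWithStats(m)
    return [(c[i],s[i],l==i) for i in range(1,n) if s[i][4]>=amin]
def rect(mask):
    pts=cv2.findNonZero(mask.astype(np.uint8));return cv2.minAreaRect(pts)
E
python3 - <<'E'
from h import *
im=cv2.imread('pics/top0.png');h=cv2.cvtColor(im,cv2.COLOR_BGR2HSV);H,S,V=cv2.split(h)
roi=np.zeros(H.shape,bool);roi[165:300,170:375]=1
for nm,m,z in(('dark',(V<50),.003),('red',((H<8)|(H>172))&(S>120)&(V>80),.16),('blue',(H>100)&(H<130)&(S>110),.186)):
    for c,s,mk in blobs(m&roi,12):
        r=rect(mk);print(nm,c.round(1),s,np.round(r[1],1),round(r[2],1),onz('top',c,z).round(4))
        if nm!='red':print('  corners',[onz('top',q,z)[:2].round(3).tolist() for q in cv2.boxPoints(r)])
crop=cv2.resize(im[165:300,260:375],None,fx=5,fy=4.4,interpolation=cv2.INTER_CUBIC)[:594]
cv2.imwrite('pics/top0c.png',cv2.resize(im[170:285,262:372],None,fx=5,fy=5,interpolation=cv2.INTER_CUBIC))
E
```

```text
dark [170.4 199. ] [170 192   2  15  26] [14.  1.] 90.0 [0.6709 0.4007 0.003 ]
  corners [[0.691, 0.403], [0.691, 0.4], [0.651, 0.398], [0.651, 0.401]]
dark [211.3 261. ] [ 184  235   55   53 2749] [53.  52.2] 2.0 [0.4961 0.2837 0.003 ]
  corners [[0.429, 0.357], [0.572, 0.356], [0.565, 0.21], [0.422, 0.213]]
dark [343.9 244.6] [343 238   3  14  24] [13.1  1.5] 83.7 [ 0.5378 -0.0788  0.003 ]
  corners [[0.556, -0.075], [0.556, -0.079], [0.52, -0.082], [0.52, -0.078]]
dark [319.  247.1] [318 241   3  13  25] [12.  2.] 90.0 [ 0.5316 -0.0105  0.003 ]
  corners [[0.548, -0.008], [0.548, -0.013], [0.515, -0.013], [0.515, -0.008]]
dark [294.  249.5] [293 243   3  14  28] [13.2  1.8] 81.9 [0.5256 0.058  0.003 ]
  corners [[0.543, 0.063], [0.544, 0.058], [0.508, 0.053], [0.507, 0.058]]
dark [346.4 261.8] [342 260  10   5  43] [4. 9.] 90.0 [ 0.4903 -0.085   0.003 ]
  corners [[0.495, -0.073], [0.495, -0.098], [0.484, -0.097], [0.484, -0.073]]
dark [321.  264.4] [316 262  11   6  45] [ 4.9 10. ] 80.5 [ 0.4839 -0.0154  0.003 ]
  corners [[0.489, -0.002], [0.493, -0.029], [0.48, -0.031], [0.476, -0.004]]
dark [295.1 266.4] [290 264  11   6  47] [ 4.4 10.2] 81.9 [0.4791 0.0551 0.003 ]
  corners [[0.483, 0.069], [0.487, 0.042], [0.475, 0.04], [0.471, 0.068]]
red [308.1 199.3] [305 196   7   8  43] [7. 6.] 90.0 [0.629  0.0149 0.16  ]
blue [344.5 192. ] [344 186   2  13  13] [12.   0.8] 81.9 [ 0.6404 -0.0751  0.186 ]
  corners [[0.655, -0.072], [0.656, -0.074], [0.625, -0.078], [0.625, -0.076]]
blue [335.6 208.5] [326 201  21  13 122] [ 9.1 22.6] 73.3 [ 0.5992 -0.0527  0.186 ]
  corners [[0.602, -0.025], [0.618, -0.078], [0.596, -0.084], [0.58, -0.031]]
```

View pics/top0c.png

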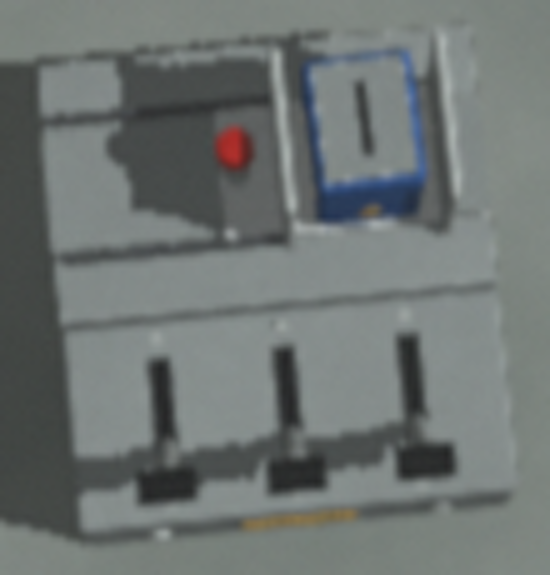

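The crop shows the cassette's lid corners at crop (307,57), (406,50), (424,178) and (320,190). The post is at (234,148) and the bars at (167,485), (297,474) and (426,461). The slots run back from the bars, with the levers leaning to the front.

```bash
python3 - <<'E'
from h import *
kn=[onz('top',u,.134)[:2] for u in((295.1,266.4),(321,264.4),(346.4,261.8))]
print('knobs',np.round(kn,4),np.linalg.norm(kn[0]-kn[2]))
d=kn[0]-kn[2];print('yaw knobs',np.degrees(np.arctan2(-d[0],d[1])))
f=lambda x,y:(x/5+262-.4,y/5+170-.4)
q=[onz('top',f(*u),.186)[:2] for u in((307,57),(406,50),(424,178),(320,190))]
print('cass',np.round(q,4),np.mean(q,0),[np.linalg.norm(q[i]-q[(i+1)%4]).round(4) for i in range(4)])
v=q[0]-q[3]+q[1]-q[2];yaw=np.degrees(np.arctan2(v[1],v[0]));print('yaw cass',yaw)
post=onz('top',(308.1,199.3),.158)[:2];print('post',post)
for y in(np.degrees(np.arctan2(-d[0],d[1])),):
    a=np.radians(y);ex=np.array([np.cos(a),np.sin(a)]);ey=np.array([-ex[1],ex[0]])
    # knobs start at x=-55-41 ; z130
    o1=np.mean(kn,0)+96*1e-3*ex-0.001*ex
    o2=post-.07*ex-.015*ey
    o3=np.mean(q,0)-.07*ex+.05*ey
    print('origin est',o1,o2,o3)
# slab corners housing deck: mat
print('mat',[onz('top',u,.003)[:2].round(4) for u in((184,235),(239,235),(238,288),(184,288))])
E
```

```text
knobs [[ 0.4637  0.0492]
 [ 0.4681 -0.0155]
 [ 0.474  -0.0791]] 0.12875843172892998
yaw knobs 4.556878846279584
cass [[ 0.6688 -0.0226]
 [ 0.6719 -0.0715]
 [ 0.6071 -0.0792]
 [ 0.6017 -0.0282]] [ 0.63735966 -0.050385  ] [np.float64(0.049), np.float64(0.0652), np.float64(0.0513), np.float64(0.0674)]
yaw cass 5.803784322696119
post [0.62952046 0.01508099]
origin est [ 0.56328492 -0.00759529] [ 0.56093346 -0.005433  ] [ 0.56360849 -0.00610446]
mat [array([0.569 , 0.3602]), array([0.5674, 0.209 ]), array([0.4218, 0.2099]), array([0.4233, 0.3562])]
```

```bash
cat >>h.py <<'E'
O=np.array([.5627,-.0065]);YAW=5.0
def safe(x,y,z):
    a=np.radians(YAW);return np.array([O[0]+x*np.cos(a)-y*np.sin(a),O[1]+x*np.sin(a)+y*np.cos(a),z])
def go(P,yaw=None):
    "shift along tool axes to world P, tool-y at world heading yaw (mod 180)"
    o=env.observe();R=np.array(o['tool_rot']);s=R.T@(np.array(P)-o['eef_pos']);
    c=np.degrees(np.arctan2(R[1,1],R[0,1]));t=0 if yaw is None else (-(yaw-c)+90)%180-90
    print('shift',s.round(4),'rz',round(t,2),'dist',np.linalg.norm(s).round(3),'tilt',R[2].round(3),'yaw',c.round(2),'j6',np.round(o['qpos'][5],1),'t',o['time'],'pos',np.round(o['eef_pos'],4))
E
python3 - <<'E'
from h import *
go(safe(.07,-.05,.262),YAW)
go(safe(.07,-.05,.262),YAW+180)
E
python3 shift.py '[[1,-0.63,-0.519,-0.02,0,0,71],[1,-0.63,-0.519,-0.02,0,0,71],[1,-0.63,-0.519,-0.02,0,0,71],[1,-0.63,-0.519,-0.02,0,0,71],[1,-0.63,-0.519,-0.02,0,0,71],[1,-0.63,-0.519,-0.02,0,0,71],[1,-0.63,-0.519,-0.02,0,0,71],[1,-0.63,-0.519,-0.02,0,0,71],[1,-0.63,-0.519,-0.02,0,0,71],[1,-0.63,-0.519,-0.02,0,0,71]]'; python3 -c "
from h import *
go(safe(.07,-.05,.262),YAW)"
```

```text
time: 0.93
eef_pos: [0.3997, 0.2696, 0.2516]
tool_rot: [[-0.081, 0.997, -0.0], [0.997, 0.081, 0.0], [0.0, -0.0, -1.0]]
ft_force: [1.0, 0.8, 0.3]
gripper_width: 1.0
gripper_force: 0.0
shift [-0.3379  0.2105 -0.0104] rz -0.37 dist 0.398 tilt [ 0. -0. -1.] yaw 4.63 j6 20.0 t 0.9333 pos [0.3997 0.2696 0.2516]
```

```bash
python3 shift.py '[[1,-0.335,0.207,-0.01,0,0,0],[1,-0.335,0.207,-0.01,0,0,0],[1,-0.335,0.207,-0.01,0,0,0],[1,-0.335,0.207,-0.01,0,0,0],[1,-0.335,0.207,-0.01,0,0,0],[1,-0.335,0.207,-0.01,0,0,0],[1,-0.335,0.207,-0.01,0,0,0],[1,-0.335,0.207,-0.01,0,0,0],[1,-0.335,0.207,-0.01,0,0,0],[1,-0.335,0.207,-0.01,0,0,0]]'; python3 - <<'E'
from h import *
go(safe(.07,-.05,.262),YAW)
im=imaging.camera('wrist');cv2.imwrite('pics/w1.png',im)
print([ (n,proj('wrist',p).round(0).tolist()) for n,p in (('lid',safe(.07,-.05,.186)),('tcp',env.observe()['eef_pos']),('post',safe(.07,.015,.16)),('kR',safe(-.096,-.065,.13)))])
E
```

```text
time: 1.77
eef_pos: [0.6362, -0.0488, 0.2609]
tool_rot: [[-0.084, 0.996, -0.0], [0.996, 0.084, -0.001], [-0.001, -0.0, -1.0]]
ft_force: [0.4, -0.6, -0.0]
gripper_width: 1.003
gripper_force: 0.0
shift [-0.0014  0.0005 -0.0011] rz -0.2 dist 0.002 tilt [-0.001 -0.    -1.   ] yaw 4.8 j6 -16.2 t 1.7667 pos [ 0.6362 -0.0488  0.2609]
[('lid', [[315.0, 265.0]]), ('tcp', [[315.0, 323.0]]), ('post', [[315.0, 151.0]]), ('kR', [[92.0, 262.0]])]
```

View pics/w1.png

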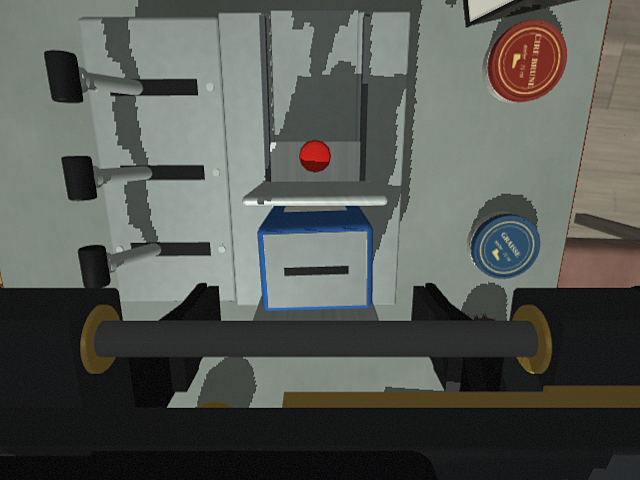

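The wrist view shows the lid at about (262–372, 232–310), centred near (317,270). The post is at (314,156) and the bars are at (62,77), (79,178) and (94,266). I'll refine the safe's pose from this.

```bash
python3 - <<'E'
from h import *
im=cv2.imread('pics/w1.png');h=cv2.cvtColor(im,cv2.COLOR_BGR2HSV);H,S,V=cv2.split(h)
roi=np.zeros(H.shape,bool);roi[130:315,240:400]=1
b=[x for x in blobs(((H<8)|(H>172))&(S>120)&(V>60)&roi,100)]
for c,s,m in b:print('post',c,onz('wrist',c,.158).round(4))
m=(H>100)&(H<130)&(S>90)&roi
mm=m.astype(np.uint8);ys=[]
for y in(250,260,270,280,290):
    x=np.where(m[y])[0];print(y,x.min(),x.max(),onz('wrist',(x.min(),y),.186)[:2].round(4),onz('wrist',(x.max(),y),.186)[:2].round(4))
for x0 in(280,300,320,340,360):
    y=np.where(m[:,x0])[0];print(x0,y.max(),onz('wrist',(x0,y.max()),.186)[:2].round(4))
# step edge line, cols 215-240 for slope
g=cv2.cvtColor(im,cv2.COLOR_BGR2GRAY)
l=cv2.createLineSegmentDetector().detect(g)[0].reshape(-1,4)
for a in l:
    if np.hypot(a[2]-a[0],a[3]-a[1])>110 and max(a[1],a[3])<310:
        for z in(.082,.09):
            p,q=onz('wrist',a[:2],z),onz('wrist',a[2:],z);d=(q-p)[:2]
        print(a.round(0),'heading',np.degrees(np.arctan2(d[1],d[0])).round(2),p[:2].round(4),q[:2].round(4))
kn=[onz('wrist',c,.134)[:2] for c,s,mk in blobs((V<50)&(np.indices(H.shape)[1]<112)&(np.indices(H.shape)[0]<287),400)];print(np.round(kn,4))
E
```

```text
post [314.60052219 155.70365535] [0.6311 0.0119 0.158 ]
250 259 372 [ 0.6031 -0.0435] [ 0.6691 -0.038 ]
260 260 372 [ 0.6039 -0.0496] [ 0.6698 -0.0441]
270 260 371 [ 0.6042 -0.0558] [ 0.67   -0.0503]
280 261 371 [ 0.6051 -0.0621] [ 0.6708 -0.0566]
290 262 371 [ 0.606  -0.0684] [ 0.6715 -0.063 ]
280 310 [ 0.6176 -0.0806]
300 309 [ 0.6297 -0.0789]
320 309 [ 0.6419 -0.0779]
340 308 [ 0.6541 -0.0763]
360 307 [ 0.6662 -0.0746]
[383. 197. 269. 199.] heading -174.44 [ 0.6894 -0.0189] [ 0.5972 -0.0279]
[517. 287. 638. 287.] heading 5.15 [ 0.815 -0.087] [ 0.9195 -0.0776]
[264. 149. 258.  16.] heading 94.99 [0.5907 0.0109] [0.5825 0.1045]
[218.  13. 237. 303.] heading -84.93 [0.5536 0.1038] [ 0.5736 -0.1218]
[566. 231. 609.   1.] heading 93.99 [ 0.8445 -0.0339] [0.8327 0.1348]
[234. 298. 216.  21.] heading 94.97 [ 0.5706 -0.1173] [0.5519 0.0987]
[268. 142. 264.  17.] heading 94.95 [0.5939 0.0169] [0.5864 0.104 ]
[[ 0.4652  0.0475]
 [ 0.4702 -0.017 ]
 [ 0.4761 -0.0808]]
```

```bash
sed -i 's/^O=.*/O=np.array([.5632,-.0085]);YAW=5.0/' h.py; python3 -c "
from h import *
go(safe(.07,-.05,.152),YAW)"
```

```text
shift [-0.0017  0.0003  0.1088] rz -0.29 dist 0.109 tilt [-0.002  0.    -1.   ] yaw 4.71 j6 -16.2 t 1.8167 pos [ 0.6368 -0.0503  0.2608]
```

```bash
python3 shift.py '[[1,-0.002,0,0.03,0,0,0],[1,-0.002,0,0.07,0,0,0],[1,-0.002,0,0.108,0,0,0],[1,-0.002,0,0.108,0,0,0],[0,-0.002,0,0.108,0,0,0],[0,-0.002,0,0.108,0,0,0],[0,-0.002,0,0.108,0,0,0],[0,-0.002,0,0.108,0,0,0],[0,-0.002,0,0.108,0,0,0]]'; python3 -c "
from h import *
go(safe(.07,-.05,.152),YAW)"
```

```text
time: 2.57
eef_pos: [0.6365, -0.0465, 0.1574]
tool_rot: [[-0.087, 0.996, 0.005], [0.996, 0.087, -0.001], [-0.002, 0.005, -1.0]]
ft_force: [-0.8, 0.5, 7.5]
gripper_width: 0.778
gripper_force: 29.9
shift [-0.0057  0.0003  0.0054] rz -0.01 dist 0.008 tilt [-0.002  0.005 -1.   ] yaw 4.99 j6 -16.2 t 2.5667 pos [ 0.6365 -0.0465  0.1574]
```

```bash
python3 shift.py '[[0,0,0,0,0,0,0],[0,0,0,0,0,0,0]]'; python3 - <<'E'
from h import *
o=env.observe();print(o['ft_torque'],o['joint_efforts'])
go(safe(.07,-.05,.152),YAW)
cv2.imwrite('pics/w2.png',imaging.camera('wrist'))
E
```

```text
time: 2.73
eef_pos: [0.6364, -0.0465, 0.1573]
tool_rot: [[-0.087, 0.996, 0.005], [0.996, 0.087, -0.001], [-0.001, 0.005, -1.0]]
ft_force: [-0.5, 0.3, 7.8]
gripper_width: 0.781
gripper_force: 29.9
[-0.11436472  0.38556434  0.04305422] [ -0.29451323 -47.91693091 -33.84209633   0.06432608  -0.41141577
   0.06019884]
shift [-0.0058  0.0003  0.0053] rz -0.01 dist 0.008 tilt [-0.001  0.005 -1.   ] yaw 4.99 j6 -16.2 t 2.7333 pos [ 0.6364 -0.0465  0.1573]
```

View pics/w2.png

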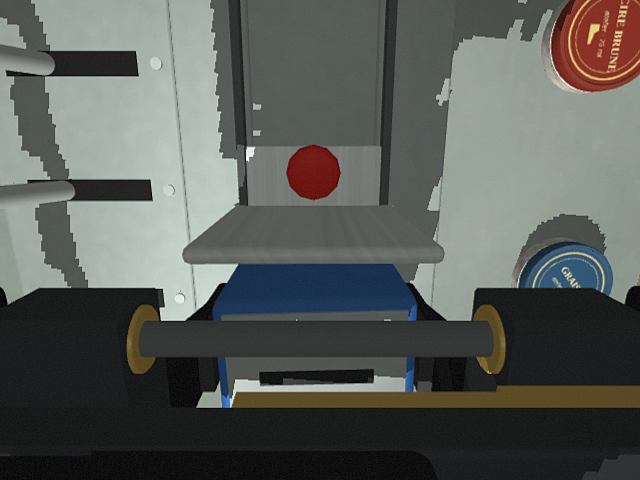

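The wrist view shows the cassette held between the pads with the post at (313,172), so the grasp is good. Next I'll lift it clear of the cheeks and carry it to the mat.

```bash
python3 shift.py '[[0,0,0,-0.035,0,0,0],[0,0,0,-0.07,0,0,0],[0,0,0,-0.105,0,0,0],[0,0,0,-0.11,0,0,0],[0,0.348,-0.112,-0.11,0,0,0],[0,0.348,-0.112,-0.11,0,0,0],[0,0.348,-0.112,-0.11,0,0,0],[0,0.348,-0.112,-0.11,0,0,0],[0,0.348,-0.112,-0.11,0,0,0],[0,0.348,-0.112,-0.11,0,0,0]]'; python3 -c "
from h import *
go([.494,.290,.262],YAW)"
```

```text
time: 3.62
eef_pos: [0.5362, 0.1856, 0.2631]
tool_rot: [[-0.086, 0.996, -0.001], [0.996, 0.086, -0.0], [0.0, -0.001, -1.0]]
ft_force: [1.5, 1.0, -3.2]
gripper_width: 0.782
gripper_force: 29.8
shift [ 0.1076 -0.033   0.0011] rz -0.05 dist 0.113 tilt [ 0.    -0.001 -1.   ] yaw 4.95 j6 6.2 t 3.6167 pos [0.5362 0.1856 0.2631]
```

```bash
python3 shift.py '[[0,0.108,-0.034,0,0,0,0],[0,0.108,-0.034,0,0,0,0],[0,0.108,-0.034,0.03,0,0,0],[0,0.108,-0.034,0.07,0,0,0],[0,0.108,-0.034,0.11,0,0,0],[0,0.108,-0.034,0.15,0,0,0],[0,0.108,-0.034,0.17,0,0,0],[0,0.108,-0.034,0.18,0,0,0],[0,0.108,-0.034,0.18,0,0,0],[0,0.108,-0.034,0.18,0,0,0]]'; python3 -c "
from h import *
go([.494,.290,.064],YAW)"
```

```text
time: 4.45
eef_pos: [0.4949, 0.2889, 0.0843]
tool_rot: [[-0.087, 0.996, 0.0], [0.996, 0.087, 0.0], [0.0, 0.0, -1.0]]
ft_force: [0.0, -0.2, -3.5]
gripper_width: 0.783
gripper_force: 29.8
shift [ 0.0012 -0.0008  0.0203] rz -0.03 dist 0.02 tilt [ 0.  0. -1.] yaw 4.97 j6 17.4 t 4.45 pos [0.4949 0.2889 0.0843]
```

```bash
python3 shift.py '[[0,0,0,0.01,0,0,0],[0,0,0,0.016,0,0,0],[0,0,0,0.02,0,0,0],[0,0,0,0.02,0,0,0],[0,0,0,0.02,0,0,0]]'; python3 -c "
from h import *
go([.494,.290,.064],YAW)"
```

```text
time: 4.87
eef_pos: [0.4949, 0.2889, 0.0642]
tool_rot: [[-0.087, 0.996, 0.001], [0.996, 0.087, 0.0], [0.0, 0.001, -1.0]]
ft_force: [-1.4, 0.3, -3.0]
gripper_width: 0.781
gripper_force: 29.9
shift [ 0.0012 -0.0008  0.0002] rz -0.03 dist 0.001 tilt [ 0.     0.001 -1.   ] yaw 4.97 j6 17.4 t 4.8667 pos [0.4949 0.2889 0.0642]
```

```bash
python3 shift.py '[[0,0,0,0.001,0,0,0],[0,0,0,0.0015,0,0,0],[0,0,0,0.0015,0,0,0],[1,0,0,0.0015,0,0,0],[1,0,0,0.0015,0,0,0],[1,0,0,0.0015,0,0,0],[1,0,0,-0.04,0,0,0],[1,0,0,-0.08,0,0,0],[1,0,0,-0.12,0,0,0],[1,0,0,-0.14,0,0,0]]'; python3 -c "
from h import *
im=imaging.camera('top');cv2.imwrite('pics/top2.png',im)
go(safe(-.14,0,.25),YAW+90)
for y in(.065,0,-.065):print(proj('top',safe(-.096,y,.134)))
"
```

```text
time: 5.7
eef_pos: [0.4967, 0.2897, 0.2095]
tool_rot: [[-0.087, 0.996, 0.007], [0.996, 0.087, 0.003], [0.002, 0.007, -1.0]]
ft_force: [1.3, 0.5, 0.6]
gripper_width: 1.0
gripper_force: 0.0
shift [-0.3033 -0.1008 -0.0396] rz 89.98 dist 0.322 tilt [ 0.004  0.012 -1.   ] yaw 4.98 j6 17.4 t 5.75 pos [0.4982 0.2904 0.2127]
[[295.638473   267.12090348]]
[[321.53807114 264.59732292]]
[[347.40166456 262.07725056]]
```

```bash
python3 shift.py '[[0,-0.303,-0.1,0,0,0,90],[0,-0.303,-0.1,0,0,0,90],[0,-0.303,-0.1,0,0,0,90],[0,-0.303,-0.1,0,0,0,90],[0,-0.303,-0.1,0,0,0,90],[0,-0.303,-0.1,0,0,0,90],[0,-0.303,-0.1,0,0,0,90],[0,-0.303,-0.1,0,0,0,90],[0,-0.303,-0.1,0,0,0,90],[0,-0.303,-0.1,0,0,0,90]]'; python3 shift.py '[[0,0,0,0,0,0,18.4],[0,0,0,0,0,0,18.4],[0,0,0,0,0,0,18.4],[0,0,0,0,0,0,18.4],[0,0,0,0,0,0,18.4]]'; python3 -c "
from h import *
go(safe(-.135,0,.142),YAW+90)
im=imaging.camera('wrist');cv2.imwrite('pics/w3.png',im)
print([proj('wrist',safe(-.096,y,.130)).round(0) for y in(.065,0,-.065)])
"
```

```text
time: 6.58
eef_pos: [0.4208, -0.0236, 0.2037]
tool_rot: [[0.922, 0.387, 0.001], [0.387, -0.922, -0.0], [0.0, 0.001, -1.0]]
ft_force: [-0.5, 0.6, 0.1]
gripper_width: 0.325
gripper_force: 0.0
time: 7.0
eef_pos: [0.4211, -0.0218, 0.2036]
tool_rot: [[0.996, 0.089, -0.0], [0.089, -0.996, -0.0], [-0.0, 0.0, -1.0]]
ft_force: [-0.2, -0.0, -0.4]
gripper_width: 0.025
gripper_force: 0.0
shift [ 0.0077 -0.0008  0.0616] rz 0.09 dist 0.062 tilt [-0.  0. -1.] yaw -84.91 j6 71.2 t 7.0 pos [ 0.4211 -0.0218  0.2036]
[array([[197., 188.]]), array([[313., 188.]]), array([[429., 188.]])]
```

View pics/w3.png

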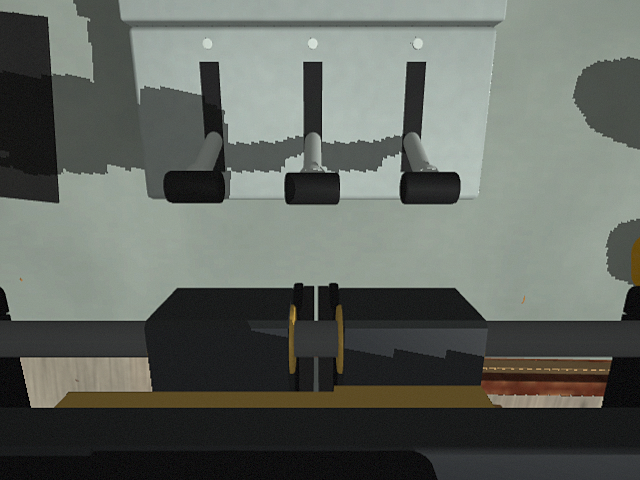

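The wrist view shows the three bars at (194,187), (312,188) and (430,188), exactly where predicted, with the closed fingers in front of the middle one.

```bash
python3 shift.py '[[0,0.005,-0.001,0.03,0,0,0],[0,0.008,-0.001,0.06,0,0,0],[0,0.008,-0.001,0.062,0,0,0],[0,0.012,-0.001,0.062,0,0,0],[0,0.018,-0.001,0.062,0,0,0],[0,0.023,-0.001,0.062,0,0,0],[0,0.027,-0.001,0.062,0,0,0],[0,0.03,-0.001,0.062,0,0,0]]'; python3 shift.py '[[0,0.003,0,0,0,0,0],[0,0.003,0,0,0,0,0]]'; python3 -c "
from h import *
go(safe(-.1145,0,.142),YAW+90)"
```

```text
time: 7.72
eef_pos: [0.4516, -0.0184, 0.1431]
tool_rot: [[0.996, 0.087, 0.0], [0.087, -0.996, -0.001], [0.0, 0.001, -1.0]]
ft_force: [-4.5, -0.4, 3.7]
gripper_width: 0.002
gripper_force: 2.5
time: 7.88
eef_pos: [0.4539, -0.018, 0.1424]
tool_rot: [[0.996, 0.087, -0.001], [0.087, -0.996, -0.0], [-0.001, 0.0, -1.0]]
ft_force: [-4.0, -0.1, 3.2]
gripper_width: 0.004
gripper_force: 2.2
shift [-0.0048  0.0001  0.0004] rz -0.02 dist 0.005 tilt [-0.001  0.    -1.   ] yaw -85.02 j6 72.8 t 7.8833 pos [ 0.4539 -0.018   0.1424]
```

```bash
for i in 1 2 3; do python3 shift.py '[[0,0.002,0,0,0,0,0],[0,0.003,0,0,0,0,0]]' | egrep 'eef|ft_'; done
```

```text
eef_pos: [0.4552, -0.0178, 0.1421]
ft_force: [-13.1, -1.6, 9.7]
eef_pos: [0.4566, -0.0176, 0.142]
ft_force: [-19.1, -2.2, 13.0]
eef_pos: [0.4577, -0.0175, 0.1417]
ft_force: [-29.0, -3.5, 22.7]
```

The middle lever is locked, so I'll back off and try the left.

```bash
python3 shift.py '[[0,-0.02,0,0,0,0,0],[0,-0.032,0,0,0,0,0],[0,-0.032,-0.035,0,0,0,0],[0,-0.032,-0.065,0,0,0,0],[0,-0.032,-0.065,0,0,0,0],[0,-0.02,-0.065,0,0,0,0],[0,-0.015,-0.065,0,0,0,0],[0,-0.012,-0.065,0,0,0,0]]'; python3 shift.py '[[0,0.002,0,0,0,0,0],[0,0.004,0,0,0,0,0]]'|egrep 'eef|ft_'; python3 shift.py '[[0,0.002,0,0,0,0,0],[0,0.003,0,0,0,0,0]]'|egrep 'eef|ft_'; python3 -c "
from h import *
go(safe(-.1145,.065,.142),YAW+90)"
```

```text
time: 9.05
eef_pos: [0.4456, 0.0466, 0.1422]
tool_rot: [[0.996, 0.087, -0.001], [0.087, -0.996, -0.0], [-0.001, 0.0, -1.0]]
ft_force: [-5.4, 0.5, 3.8]
gripper_width: 0.005
gripper_force: 2.5
eef_pos: [0.4483, 0.0466, 0.1415]
ft_force: [-8.5, -0.4, 6.1]
eef_pos: [0.4497, 0.0467, 0.1412]
ft_force: [-15.1, -1.1, 11.6]
shift [-0.0063 -0.0001 -0.0007] rz -0.07 dist 0.006 tilt [-0.007 -0.    -1.   ] yaw -85.07 j6 81.0 t 9.3833 pos [0.4497 0.0467 0.1412]
```

The left lever has the same stiff rise, so it is locked too. Now the right one.

```bash
python3 shift.py '[[0,-0.02,0,0,0,0,0],[0,-0.028,0,0,0,0,0],[0,-0.028,0.04,0,0,0,0],[0,-0.028,0.08,0,0,0,0],[0,-0.028,0.12,0,0,0,0],[0,-0.028,0.13,0,0,0,0],[0,-0.02,0.13,0,0,0,0],[0,-0.014,0.13,0,0,0,0],[0,-0.009,0.13,0,0,0,0]]'; for i in 1 2; do python3 shift.py '[[0,0.002,0,0,0,0,0],[0,0.004,0,0,0,0,0]]'|egrep 'eef|ft_';done; python3 -c "
from h import *
go(safe(-.1145,-.065,.142),YAW+90)"
```

```text
time: 10.13
eef_pos: [0.455, -0.0825, 0.1417]
tool_rot: [[0.996, 0.086, -0.0], [0.086, -0.996, 0.0], [-0.0, -0.0, -1.0]]
ft_force: [-4.9, -1.5, 3.4]
gripper_width: 0.004
gripper_force: 2.7
eef_pos: [0.4581, -0.0816, 0.1415]
ft_force: [-5.0, -0.1, 2.6]
eef_pos: [0.4623, -0.0814, 0.1415]
ft_force: [-4.2, -0.2, 2.7]
shift [-0.0076  0.0011 -0.0005] rz 0.03 dist 0.008 tilt [-0.001 -0.001 -1.   ] yaw -84.97 j6 65.3 t 10.4667 pos [ 0.4623 -0.0814  0.1415]
```

```bash
for i in 1 2; do python3 shift.py '[[0,0.002,0,0,0,0,0],[0,0.004,0,0,0,0,0]]'|egrep 'eef|ft_';done
```

```text
eef_pos: [0.4666, -0.0816, 0.1417]
ft_force: [-3.5, 0.6, 2.2]
eef_pos: [0.4708, -0.0816, 0.1418]
ft_force: [-3.6, 0.5, 2.2]
```

The right lever is free, so I'll throw it fully.

```bash
python3 shift.py '[[0,0.008,0,0,0,0,0],[0,0.016,0,0,0,0,0],[0,0.024,0,0,0,0,0],[0,0.032,0,0,0,0,0],[0,0.04,0,0,0,0,0],[0,0.046,0,0,0,0,0],[0,0.051,0,0,0,0,0],[0,0.055,0,0,0,0,0],[0,0.055,0,0,0,0,0]]'; python3 -c "
from h import *
go(safe(-.0325,-.065,.142),YAW+90)"
```

```text
time: 11.55
eef_pos: [0.5258, -0.0767, 0.1413]
tool_rot: [[0.996, 0.086, -0.0], [0.086, -0.996, 0.0], [-0.0, -0.0, -1.0]]
ft_force: [-1.4, -1.2, -1.1]
gripper_width: 0.006
gripper_force: 0.6
shift [ 0.0107  0.0003 -0.0007] rz -0.04 dist 0.011 tilt [-0. -0. -1.] yaw -85.04 j6 68.2 t 11.55 pos [ 0.5258 -0.0767  0.1413]
```

```bash
for i in 1 2 3; do python3 shift.py '[[0,0.002,0,0,0,0,0],[0,0.0035,0,0,0,0,0]]'|egrep 'eef|ft_';done
```

```text
eef_pos: [0.5285, -0.0765, 0.1415]
ft_force: [-2.7, 0.3, -2.3]
eef_pos: [0.532, -0.0763, 0.1416]
ft_force: [-2.6, -0.7, -2.8]
eef_pos: [0.5343, -0.0761, 0.1414]
ft_force: [-12.9, -1.4, 2.7]
```

The right lever is over (end stop felt). Next, the middle one.

```bash
python3 shift.py '[[0,-0.03,0,0,0,0,0],[0,-0.065,0,0,0,0,0],[0,-0.094,0,0,0,0,0],[0,-0.094,0,0,0,0,0],[0,-0.094,-0.035,0,0,0,0],[0,-0.094,-0.065,0,0,0,0],[0,-0.092,-0.065,0,0,0,0],[0,-0.084,-0.065,0,0,0,0],[0,-0.078,-0.065,0,0,0,0]]'|egrep 'eef|ft_'; for i in 1 2; do python3 shift.py '[[0,0.002,0,0,0,0,0],[0,0.004,0,0,0,0,0]]'|egrep 'eef|ft_';done
```

```text
eef_pos: [0.4547, -0.0183, 0.143]
ft_force: [-4.1, -0.5, 2.7]
eef_pos: [0.4568, -0.0184, 0.1418]
ft_force: [-3.4, -0.6, 3.1]
eef_pos: [0.4603, -0.0179, 0.1415]
ft_force: [-3.7, 0.0, 3.0]
```

```bash
python3 shift.py '[[0,0.008,0,0,0,0,0],[0,0.016,0,0,0,0,0],[0,0.024,0,0,0,0,0],[0,0.032,0,0,0,0,0],[0,0.04,0,0,0,0,0],[0,0.048,0,0,0,0,0],[0,0.055,0,0,0,0,0],[0,0.06,0,0,0,0,0],[0,0.062,0,0,0,0,0]]'|egrep 'eef|ft_'; for i in 1 2; do python3 shift.py '[[0,0.002,0,0,0,0,0],[0,0.003,0,0,0,0,0]]'|egrep 'eef|ft_';done
```

```text
eef_pos: [0.5224, -0.0117, 0.1411]
ft_force: [-3.6, -0.3, -1.7]
eef_pos: [0.525, -0.0115, 0.1414]
ft_force: [-3.5, -0.8, -1.5]
eef_pos: [0.5279, -0.0114, 0.1416]
ft_force: [-3.9, -1.4, -2.2]
```

```bash
python3 shift.py '[[0,0.001,0,0,0,0,0],[0,0.002,0,0,0,0,0]]'|egrep 'eef|ft_'; python3 shift.py '[[0,-0.03,0,0,0,0,0],[0,-0.065,0,0,0,0,0],[0,-0.094,0,0,0,0,0],[0,-0.094,0,0,0,0,0],[0,-0.094,-0.035,0,0,0,0],[0,-0.094,-0.065,0,0,0,0],[0,-0.092,-0.065,0,0,0,0],[0,-0.084,-0.065,0,0,0,0],[0,-0.078,-0.065,0,0,0,0]]'|egrep 'eef|ft_'; for i in 1 2; do python3 shift.py '[[0,0.002,0,0,0,0,0],[0,0.004,0,0,0,0,0]]'|egrep 'eef|ft_';done
```

```text
eef_pos: [0.5284, -0.0113, 0.1414]
ft_force: [-12.9, -1.0, 3.4]
eef_pos: [0.4489, 0.0466, 0.1429]
ft_force: [-4.3, 0.3, 3.4]
eef_pos: [0.4511, 0.0463, 0.1418]
ft_force: [-4.1, -1.1, 1.5]
eef_pos: [0.4547, 0.0468, 0.1415]
ft_force: [-4.9, -0.2, 3.4]
```

The middle lever is over too, and the left is now free.

```bash
python3 shift.py '[[0,0.008,0,0,0,0,0],[0,0.016,0,0,0,0,0],[0,0.024,0,0,0,0,0],[0,0.032,0,0,0,0,0],[0,0.04,0,0,0,0,0],[0,0.048,0,0,0,0,0],[0,0.055,0,0,0,0,0],[0,0.06,0,0,0,0,0],[0,0.062,0,0,0,0,0]]'|egrep 'eef|ft_'; for i in 1 2; do python3 shift.py '[[0,0.002,0,0,0,0,0],[0,0.003,0,0,0,0,0]]'|egrep 'eef|ft_';done;python3 shift.py '[[0,0.001,0,0,0,0,0],[0,0.0015,0,0,0,0,0]]'|egrep 'eef|ft_'; python3 -c "
from h import *
go(safe(-.08,.065,.22),YAW+90)"
```

```text
eef_pos: [0.5168, 0.0529, 0.1411]
ft_force: [-3.7, -0.9, -3.1]
eef_pos: [0.5194, 0.0532, 0.1414]
ft_force: [-4.0, -1.9, -1.7]
eef_pos: [0.5223, 0.0533, 0.1416]
ft_force: [-5.5, -1.2, -2.1]
eef_pos: [0.5225, 0.0534, 0.1414]
ft_force: [-9.4, 0.1, 1.3]
shift [-0.0452  0.0002 -0.0784] rz -0.04 dist 0.091 tilt [-0.004 -0.    -1.   ] yaw -85.04 j6 82.3 t 16.7167 pos [0.5225 0.0534 0.1414]
```

```bash
python3 shift.py '[[0,-0.02,0,-0.01,0,0,0],[0,-0.03,0,-0.04,0,0,0],[0,-0.03,0,-0.08,0,0,0],[1,0.105,0.05,-0.1,0,0,-90],[1,0.105,0.05,-0.1,0,0,-90],[1,0.105,0.05,-0.1,0,0,-90],[1,0.105,0.05,-0.1,0,0,-90],[1,0.105,0.05,-0.1,0,0,-90],[1,0.105,0.05,-0.1,0,0,-90],[1,0.105,0.05,-0.1,0,0,-90]]'|grep eef; python3 shift.py '[[1,0,0,0,0,0,-39.8],[1,0,0,0,0,0,-39.8],[1,0,0,0,0,0,-39.8],[1,0,0,0,0,0,-39.8],[1,0,0,0,0,0,-39.8],[1,0,0,0,0,0,-39.8],[1,0,0,0,0,0,-39.8],[1,0,0,0,0,0,-39.8]]'; python3 - <<'E'
from h import *
im=imaging.camera('wrist');cv2.imwrite('pics/w4.png',im)
H,S,V=cv2.split(cv2.cvtColor(im,cv2.COLOR_BGR2HSV))
for c,s,m in blobs(((H<8)|(H>172))&(S>120)&(V>60),200):print(c,s,onz('wrist',c,.158).round(4))
go(safe(.07,.015,.152),YAW)
E
```

```text
eef_pos: [0.6349, 0.0123, 0.2429]
time: 18.22
eef_pos: [0.634, 0.0126, 0.2429]
tool_rot: [[-0.083, 0.997, 0.003], [0.997, 0.083, -0.0], [-0.0, 0.003, -1.0]]
ft_force: [0.2, 0.6, 1.1]
gripper_width: 0.983
gripper_force: 0.0
[521.10400517 130.38630491] [ 484   92   79   77 1548] [0.7435 0.0992 0.158 ]
[525.2344728  130.52912855] [ 497  101   57   60 2077] [0.7459 0.0993 0.158 ]
[309.3988764  256.31123596] [294 239  32  36 890] [0.63   0.0152 0.158 ]
shift [ 0.0001 -0.0024  0.0907] rz -0.26 dist 0.091 tilt [-0.     0.003 -1.   ] yaw 4.74 j6 -10.7 t 18.2667 pos [0.6338 0.0126 0.2427]
```

```bash
python3 shift.py '[[1,0.001,-0.003,0.04,0,0,0],[1,0.001,-0.003,0.08,0,0,0],[1,0.001,-0.003,0.091,0,0,0],[1,0.001,-0.003,0.091,0,0,0],[0,0.001,-0.003,0.091,0,0,0],[0,0.001,-0.003,0.091,0,0,0],[0,0.001,-0.003,0.091,0,0,0],[0,0.001,-0.003,0.091,0,0,0],[0,0.001,-0.003,0.091,0,0,0],[0,0.001,-0.003,0.091,0,0,0]]'; python3 -c "
from h import *
go(safe(.07,.015+.088,.152),YAW)"
```

```text
time: 19.1
eef_pos: [0.6304, 0.0134, 0.1519]
tool_rot: [[-0.085, 0.996, 0.002], [0.996, 0.085, -0.0], [-0.0, 0.002, -1.0]]
ft_force: [-0.7, 0.1, 0.7]
gripper_width: 0.631
gripper_force: 0.0
shift [ 0.0871  0.001  -0.0002] rz -0.12 dist 0.087 tilt [-0.     0.002 -1.   ] yaw 4.88 j6 -10.8 t 19.1 pos [0.6304 0.0134 0.1519]
```

Fingers are still closing, so I'll wait and then slide.

```bash
python3 shift.py '[[0,0,0,0,0,0,0],[0,0,0,0,0,0,0],[0,0,0,0,0,0,0],[0,0,0,0,0,0,0],[0,0,0,0,0,0,0],[0,0,0,0,0,0,0],[0,0,0,0,0,0,0],[0,0,0,0,0,0,0]]';python3 shift.py '[[0,0.01,0,0,0,0,0],[0,0.02,0,0,0,0,0],[0,0.03,0,0,0,0,0],[0,0.04,0,0,0,0,0],[0,0.05,0,0,0,0,0],[0,0.06,0,0,0,0,0],[0,0.07,0,0,0,0,0],[0,0.077,0,0,0,0,0],[0,0.082,0,0,0,0,0],[0,0.083,0,0,0,0,0]]'; python3 -c "
from h import *
go(safe(.07,.015+.088,.152),YAW)"
```

```text
time: 19.77
eef_pos: [0.6302, 0.0135, 0.1507]
tool_rot: [[-0.085, 0.996, 0.001], [0.996, 0.085, 0.0], [0.0, 0.001, -1.0]]
ft_force: [3.9, -0.3, -1.8]
gripper_width: 0.217
gripper_force: 30.0
time: 20.6
eef_pos: [0.6227, 0.0976, 0.1507]
tool_rot: [[-0.086, 0.996, 0.0], [0.996, 0.086, 0.0], [0.0, 0.0, -1.0]]
ft_force: [5.6, -0.9, -3.7]
gripper_width: 0.219
gripper_force: 30.0
shift [ 0.0025  0.0015 -0.0013] rz -0.05 dist 0.003 tilt [ 0.  0. -1.] yaw 4.95 j6 -3.2 t 20.6 pos [0.6227 0.0976 0.1507]
```

```bash
python3 shift.py '[[0,0.003,0,0,0,0,0],[0,0.005,0,0,0,0,0],[0,0.005,0,0,0,0,0],[0,0.005,0,0,0,0,0]]'|egrep 'eef|ft_';python3 shift.py '[[1,0.004,0,0,0,0,0],[1,0.004,0,0,0,0,0],[1,0.004,0,0,0,0,0],[1,0.004,0,0,0,0,0],[1,0.004,0,0,0,0,0],[1,0.004,0,-0.04,0,0,0],[1,0.004,0,-0.08,0,0,0],[1,0.004,0,-0.1,0,0,0],[1,0.004,0,-0.1,0,0,0]]'; python3 - <<'E'
from h import *
go([.4952,.2835,.25],YAW)
go([.4952,.2835,.25],YAW+90)
im=imaging.camera('top');cv2.imwrite('pics/top4.png',im)
H,S,V=cv2.split(cv2.cvtColor(im,cv2.COLOR_BGR2HSV))
for c,s,m in blobs((H>100)&(H<130)&(S>90)&(np.indices(H.shape)[0]>225)&(np.indices(H.shape)[1]<250),10):print(c,s)
E
```

```text
eef_pos: [0.6224, 0.1012, 0.1507]
ft_force: [4.9, -0.7, -3.0]
time: 21.68
eef_pos: [0.6251, 0.1054, 0.2583]
tool_rot: [[-0.085, 0.996, 0.011], [0.996, 0.085, 0.001], [-0.0, 0.011, -1.0]]
ft_force: [0.6, -0.5, 0.6]
gripper_width: 0.819
gripper_force: 0.0
shift [ 0.1886 -0.1143  0.007 ] rz -0.1 dist 0.221 tilt [-0.     0.011 -1.   ] yaw 4.9 j6 -2.5 t 21.6833 pos [0.6251 0.1054 0.2583]
shift [ 0.1886 -0.1143  0.007 ] rz 89.9 dist 0.221 tilt [-0.     0.011 -1.   ] yaw 4.9 j6 -2.5 t 21.6833 pos [0.6251 0.1054 0.2583]
[211.11794872 264.15384615] [195 243  26  32 195]
[193.46666667 250.26666667] [193 245   3  13  15]
```

```bash
python3 shift.py '[[1,0.189,-0.114,0,0,0,-90],[1,0.189,-0.114,0,0,0,-90],[1,0.189,-0.114,0,0,0,-90],[1,0.189,-0.114,0,0,0,-90],[1,0.189,-0.114,0,0,0,-90],[1,0.189,-0.114,0,0,0,-90],[1,0.189,-0.114,0,0,0,-90],[1,0.189,-0.114,0,0,0,-90],[1,0.189,-0.114,0,0,0,-90],[1,0.189,-0.114,0,0,0,-90]]'|grep eef; python3 shift.py '[[1,0,0,0.05,0,0,-18.4],[1,0,0,0.05,0,0,-18.4],[1,0,0,0.05,0,0,-18.4],[1,0,0,0.05,0,0,-18.4],[1,0,0,0.05,0,0,-18.4],[1,0,0,0.05,0,0,-18.4]]'; python3 - <<'E'
from h import *
go([.4952,.2835,.078],YAW+90)
im=imaging.camera('wrist');cv2.imwrite('pics/w5.png',im)
H,S,V=cv2.split(cv2.cvtColor(im,cv2.COLOR_BGR2HSV))
m=(H>100)&(H<130)&(S>90)
for c,s,k in blobs(m,100):print(c,s,[onz('wrist',q,.093)[:2].round(4).tolist() for q in cv2.boxPoints(rect(k))])
E
```

```text
eef_pos: [0.4911, 0.2836, 0.2488]
time: 23.07
eef_pos: [0.4923, 0.2837, 0.2006]
tool_rot: [[-0.997, -0.083, -0.0], [-0.083, 0.997, -0.0], [0.0, 0.0, -1.0]]
ft_force: [-0.2, -0.6, 0.3]
gripper_width: 0.997
gripper_force: 0.0
shift [-0.0029 -0.0004  0.1226] rz -0.22 dist 0.123 tilt [ 0.  0. -1.] yaw 94.78 j6 -72.8 t 23.0667 pos [0.4923 0.2837 0.2006]
[315.96845306 228.13835044] [ 276  190   82  113 2631] [[0.4544, 0.2533], [0.4485, 0.3054], [0.5253, 0.3162], [0.5318, 0.2599]]
```

View pics/w5.png

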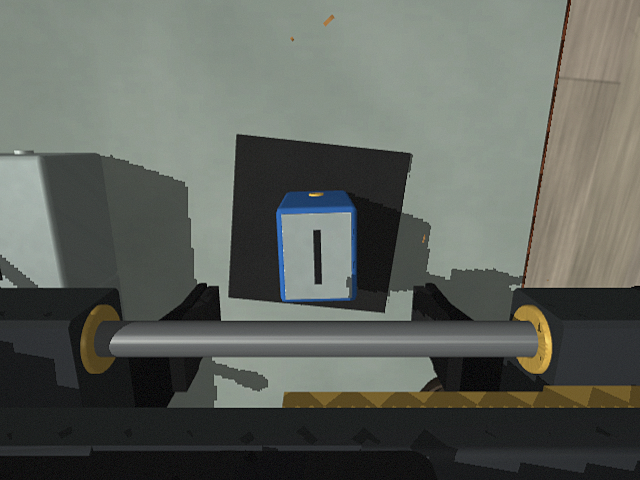

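The cassette stands upright near the mat's centre, with its lid at about x 277–357, y 211–301, nearly square to the tool.

```bash
python3 - <<'E'
from h import *
im=cv2.imread('pics/w5.png');H,S,V=cv2.split(cv2.cvtColor(im,cv2.COLOR_BGR2HSV))
m=(H>100)&(H<130)&(S>90)
R=np.array(env.observe()['tool_rot']);P=np.array(env.observe()['eef_pos'])
T=lambda u:(R.T@(onz('wrist',u,.093)-P))[:2].round(4)
for y in(225,250,275,290):
    x=np.where(m[y])[0];a,b=T((x.min(),y)),T((x.max(),y));print(y,a,b,(a+b)/2)
for x in(295,317,340):
    yy=np.where(m[:,x])[0];print(x,T((x,yy.max())))
E
```

```text
225 [ 0.0183 -0.0271] [0.0183 0.026 ] [ 0.0183  -0.00055]
250 [ 0.0011 -0.0262] [0.0011 0.0265] [0.0011  0.00015]
275 [-0.0167 -0.026 ] [-0.0167  0.027 ] [-0.0167  0.0005]
290 [-0.0278 -0.0256] [-0.0277  0.0273] [-0.02775  0.00085]
295 [-0.036  -0.0152]
317 [-0.036   0.0002]
340 [-0.1234  0.0177]
```

```bash
python3 shift.py '[[1,-0.002,0,0.04,0,0,0],[1,-0.002,0,0.08,0,0,0],[1,-0.002,0,0.115,0,0,0],[1,-0.002,0,0.1225,0,0,0],[1,-0.002,0,0.1225,0,0,0],[0,-0.002,0,0.1225,0,0,0],[0,-0.002,0,0.1225,0,0,0],[0,-0.002,0,0.1225,0,0,0],[0,-0.002,0,0.1225,0,0,0],[0,-0.002,0,0.1225,0,0,0]]'|egrep 'eef|wid'; python3 shift.py '[[0,0,0,0,0,0,0],[0,0,0,0,0,0,0],[0,0,0,0,0,0,0],[0,0,0,0,0,0,0]]'; python3 -c "
from h import *
go(safe(.07,-.05,.29),YAW)"
```

```text
eef_pos: [0.4953, 0.2843, 0.0799]
gripper_width: 0.71
time: 24.28
eef_pos: [0.4949, 0.2843, 0.0792]
tool_rot: [[-0.996, -0.086, 0.001], [-0.086, 0.996, 0.001], [-0.001, 0.001, -1.0]]
ft_force: [-1.4, 1.3, 6.2]
gripper_width: 0.623
gripper_force: 29.8
shift [-0.1134 -0.3473 -0.2108] rz 89.91 dist 0.422 tilt [-0.001  0.001 -1.   ] yaw 94.91 j6 -73.0 t 24.2833 pos [0.4949 0.2843 0.0792]
```

```bash
python3 shift.py '[[0,0,0,-0.03,0,0,0],[0,0,0,-0.07,0,0,0],[0,0,0,-0.11,0,0,0],[0,0,0,-0.15,0,0,0],[0,0,0,-0.19,0,0,0],[0,0,0,-0.211,0,0,0],[0,-0.113,-0.347,-0.211,0,0,90],[0,-0.113,-0.347,-0.211,0,0,90],[0,-0.113,-0.347,-0.211,0,0,90],[0,-0.113,-0.347,-0.211,0,0,90]]'|egrep 'eef|wid'; python3 -c "
from h import *
go(safe(.07,-.05,.29),YAW)"
```

```text
eef_pos: [0.5588, 0.1289, 0.288]
gripper_width: 0.617
shift [-0.1454 -0.1335 -0.0021] rz 60.98 dist 0.197 tilt [ 0.002 -0.001 -1.   ] yaw 65.98 j6 -60.9 t 25.1167 pos [0.5588 0.1289 0.288 ]
```

```bash
python3 shift.py '[[0,-0.143,-0.131,0,0,0,61],[0,-0.143,-0.131,0,0,0,61],[0,-0.143,-0.131,0,0,0,61],[0,-0.143,-0.131,0,0,0,61],[0,-0.143,-0.131,0,0,0,61],[0,-0.143,-0.131,0,0,0,61],[0,-0.143,-0.131,0,0,0,61],[0,-0.143,-0.131,0,0,0,61],[0,-0.143,-0.131,0,0,0,61],[0,-0.143,-0.131,0,0,0,61]]'|egrep 'eef|wid'; python3 shift.py '[[0,0,0,0,0,0,0],[0,0,0,0,0,0,0]]'|grep eef; python3 - <<'E'
from h import *
go(safe(.07,-.05,.29),YAW)
im=imaging.camera('wrist');cv2.imwrite('pics/w6.png',im)
E
```

```text
eef_pos: [0.6366, -0.0472, 0.2872]
gripper_width: 0.62
eef_pos: [0.6371, -0.047, 0.2883]
shift [-0.0052 -0.0003 -0.0017] rz 0.39 dist 0.005 tilt [ 0.    -0.002 -1.   ] yaw 5.39 j6 -16.7 t 26.1167 pos [ 0.6371 -0.047   0.2883]
```

View pics/w6.png

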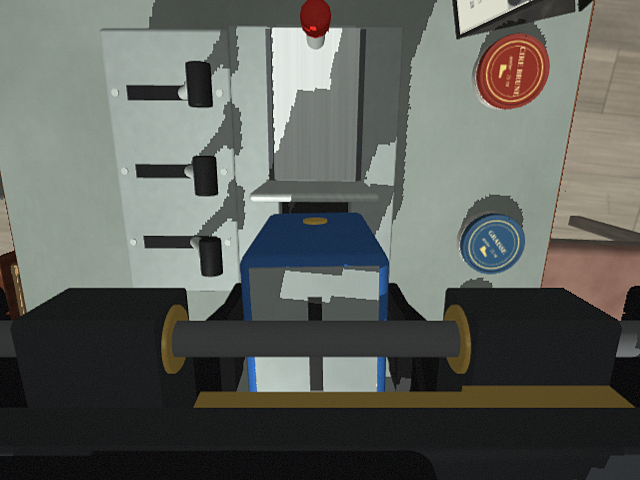

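All three levers lean away and the shutter is open. The cassette's lid front edge is at row ~265 and the left cheek's top edge is at row ~199. I'll check the cassette's place in the grip and the cheek's y from these.

```bash
python3 - <<'E'
from h import *
im=cv2.imread('pics/w6.png');o=env.observe();R=np.array(o['tool_rot']);P=np.array(o['eef_pos'])
a=np.radians(YAW);Rs=np.array([[np.cos(a),np.sin(a)],[-np.sin(a),np.cos(a)]])
H,S,V=cv2.split(cv2.cvtColor(im,cv2.COLOR_BGR2HSV));g=cv2.cvtColor(im,cv2.COLOR_BGR2GRAY)
m=(H>100)&(H<130)&(S>90)
for x in(270,300,345):
    y=np.where(m[200:330,x])[0]+200
    y=[v for v in y if v<285]
    print(x,'blue rows',min(y),max(y),'lidedge tool',(R.T@(onz('wrist',(x,max(y)),P[2]+.014)-P))[:2].round(4),'bottom',(R.T@(onz('wrist',(x,min(y)),P[2]-.076)-P))[:2].round(4))
for y in(280,):
    x=np.where(m[y,200:420])[0]+200;print([(R.T@(onz('wrist',(u,y),P[2]+.014)-P))[:2].round(4) for u in(x.min(),x.max())])
for x in(265,290,340,365):
    print(x,g[176:206,x].tolist())
im=cv2.imread('pics/w1.png')
for r in(180,183,190,195,199,203,205):print(r,(Rs@(onz('wrist',(315,r),.184)[:2]-O)).round(4))
E
```

```text
270 blue rows 216 266 lidedge tool [ 0.0287 -0.0159] bottom [ 0.0297 -0.0262]
300 blue rows 213 266 lidedge tool [ 0.0287 -0.0053] bottom [ 0.0314 -0.0089]
345 blue rows 212 265 lidedge tool [0.0291 0.0105] bottom [0.032 0.017]
[array([ 0.0234, -0.0264]), array([0.0235, 0.0256])]
265 [184, 183, 188, 177, 181, 188, 129, 82, 82, 85, 87, 88, 86, 88, 87, 86, 87, 97, 116, 151, 178, 235, 254, 246, 232, 202, 171, 184, 183, 185]
290 [118, 117, 117, 128, 119, 81, 87, 88, 87, 90, 88, 90, 89, 89, 88, 86, 89, 97, 124, 163, 193, 239, 255, 255, 218, 104, 50, 35, 40, 40]
340 [113, 117, 116, 116, 115, 98, 85, 88, 86, 87, 88, 90, 87, 90, 91, 89, 89, 93, 103, 111, 117, 119, 106, 98, 96, 86, 43, 11, 18, 25]
365 [156, 80, 75, 134, 185, 179, 175, 122, 76, 80, 87, 88, 90, 88, 89, 87, 89, 91, 102, 105, 114, 113, 102, 96, 95, 90, 83, 86, 86, 87]
180 [0.0696 0.0028]
183 [0.0696 0.0009]
190 [ 0.0696 -0.0036]
195 [ 0.0696 -0.0068]
199 [ 0.0696 -0.0093]
203 [ 0.0697 -0.0119]
205 [ 0.0697 -0.0132]
```

```bash
python3 shift.py '[[0,-0.001,0,0.03,0,0,0.4],[0,-0.001,0,0.06,0,0,0.4],[0,-0.001,0,0.08,0,0,0.4],[0,-0.001,0,0.095,0,0,0.4],[0,-0.001,0,0.107,0,0,0.4],[0,-0.001,0,0.107,0,0,0.4],[0,-0.001,0,0.107,0,0,0.4]]'; python3 - <<'E'
from h import *
go(safe(.07,-.046,.142),YAW)
im=imaging.camera('wrist');cv2.imwrite('pics/w7.png',im[150:420,150:480])
E
```

```text
time: 26.75
eef_pos: [0.6373, -0.048, 0.182]
tool_rot: [[-0.085, 0.996, -0.001], [0.996, 0.085, 0.0], [0.0, -0.001, -1.0]]
ft_force: [0.8, -0.7, -3.5]
gripper_width: 0.621
gripper_force: 29.9
shift [-0.0002 -0.0004  0.04  ] rz -0.11 dist 0.04 tilt [ 0.    -0.001 -1.   ] yaw 4.89 j6 -16.3 t 26.75 pos [ 0.6373 -0.048   0.182 ]
```

View pics/w7.png

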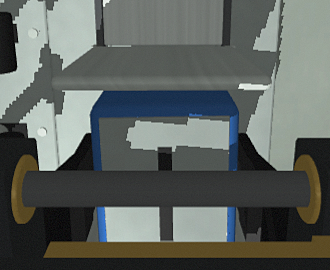

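The cassette sits between the cheeks with clearance and no side force, so I'll lower it gently.

```bash
python3 shift.py '[[0,0,0,0.006,0,0,0],[0,0,0,0.012,0,0,0],[0,0,0,0.018,0,0,0],[0,0,0,0.024,0,0,0],[0,0,0,0.024,0,0,0]]'|egrep 'eef|ft_';python3 shift.py '[[0,0,0,0.005,0,0,0],[0,0,0,0.01,0,0,0],[0,0,0,0.013,0,0,0],[0,0,0,0.013,0,0,0]]'|egrep 'eef|ft_'
```

```text
eef_pos: [0.6365, -0.0479, 0.1562]
ft_force: [-1.5, 0.1, -4.3]
eef_pos: [0.6369, -0.048, 0.1441]
ft_force: [0.4, -0.1, -3.8]
```

```bash
for i in 1 2; do python3 shift.py '[[0,0,0,0.001,0,0,0],[0,0,0,0.0015,0,0,0],[0,0,0,0.0015,0,0,0]]'|egrep 'eef|ft_';done
```

```text
eef_pos: [0.6377, -0.0481, 0.1439]
ft_force: [-0.5, -0.2, -4.3]
eef_pos: [0.6377, -0.0481, 0.1424]
ft_force: [-0.1, -0.1, -4.3]
```

```bash
for i in 1 2; do python3 shift.py '[[0,0,0,0.0007,0,0,0],[0,0,0,0.001,0,0,0],[0,0,0,0.001,0,0,0]]'|egrep 'eef|ft_';done
```

```text
eef_pos: [0.6377, -0.0483, 0.1422]
ft_force: [-2.6, -0.4, 3.4]
eef_pos: [0.6378, -0.0483, 0.1422]
ft_force: [-5.1, -0.5, 8.7]
```

It is seated (floor contact at the expected height). Now I'll release and rise.

```bash
python3 shift.py '[[1,0,0,-0.001,0,0,0],[1,0,0,-0.001,0,0,0],[1,0,0,-0.001,0,0,0],[1,0,0,-0.001,0,0,0],[1,0,0,-0.001,0,0,0],[1,0,0,-0.03,0,0,0],[1,0,0,-0.07,0,0,0],[1,0,0,-0.11,0,0,0],[1,0,0,-0.14,0,0,0],[1,0,0,-0.14,0,0,0]]'; python3 shift.py '[[1,0,0,0,0,0,0],[1,0,0,0,0,0,0],[1,0,0,0,0,0,0]]' | egrep 'eef|ft_'; python3 - <<'E'
from h import *
im=imaging.camera('wrist');cv2.imwrite('pics/w8.png',im)
H,S,V=cv2.split(cv2.cvtColor(im,cv2.COLOR_BGR2HSV));m=(H>100)&(H<130)&(S>90)
a=np.radians(YAW);Rs=np.array([[np.cos(a),np.sin(a)],[-np.sin(a),np.cos(a)]])
T=lambda u:(Rs@(onz('wrist',u,.156)[:2]-O)).round(4)
for y in(240,260,280,300):
    x=np.where(m[y,220:420])[0]+220
    if len(x):print(y,T((x.min(),y)),T((x.max(),y)))
for x in(300,330):
    y=np.where(m[200:315,x])[0]+200;print(x,y.min(),y.max(),T((x,y.max())))
E
```

```text
time: 29.38
eef_pos: [0.6411, -0.0487, 0.2895]
tool_rot: [[-0.085, 0.996, 0.013], [0.996, 0.085, -0.003], [-0.004, 0.013, -1.0]]
ft_force: [0.9, 0.2, 2.2]
gripper_width: 1.002
gripper_force: 0.0
eef_pos: [0.6366, -0.0479, 0.2779]
ft_force: [-0.1, -0.0, -0.1]
240 [ 0.0447 -0.0416] [ 0.0971 -0.0417]
260 [ 0.0451 -0.0564] [ 0.0975 -0.0565]
280 [ 0.0454 -0.0716] [ 0.0978 -0.0717]
300 204 291 [ 0.0577 -0.0802]
330 203 290 [ 0.0797 -0.0794]
```

View pics/w8.png

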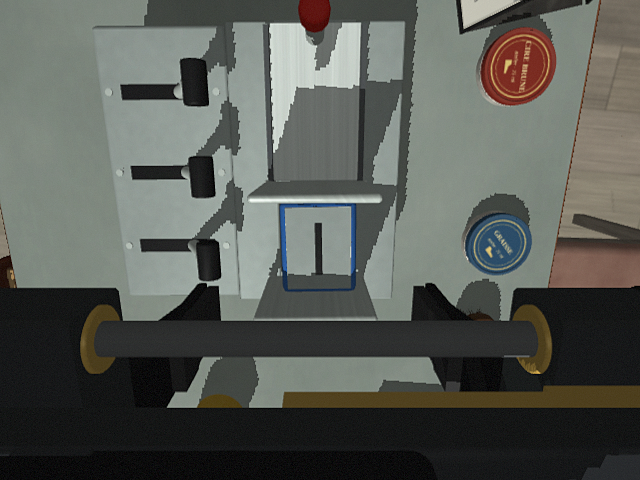

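The cassette stands seated in the dock, lid at x 280–356, y 204–291. Its centre is at about safe (71, −47) mm and it is square to the safe. The levers are over and the shutter is open, so I'm handing in.

```bash
python3 -c "
from station import env, imaging
print(env.hand_in())"
```

```text
the job is handed in; nothing more can be done
None
```

The job is done and handed in at about 30 s: the cassette went to the mat first, then the levers went over in the order right, middle, left. The shutter is fully open, and the last picture shows the cassette upright in the dock, about 3 mm from its centre; the hand-in gave no verdict.

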